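# Set the height stop to drag on its setting block

### The job

Fit the orange-handled wing key over the brass wing of the stop screw and turn the screw clockwise until its sprung foot just drags on the steel setting block beneath it: lightly nipped with its spring partly pressed in, never screwed hard down. Stand the key upright on the bench again, off the stand, and then draw the block out along its track, towards the open front, until it is clear of the foot and lies flat on the base plate. Turn the screw with the key only, do not push on the stand or the screw with the fingers, and leave the things standing near alone.

Things in the scene. Friction and masses are not known exactly. Their poses are not given: they have to be found in the camera images.
- stop_stand: Fixed stand: aluminium base plate 235 x 112 x 12 mm and a blue portal (46 mm deep along x, 112 mm wide, bridge top 94 mm above the bench). Origin on the bench under the screw axis; z up. The plate runs from x = -175 mm (open front, towards the robot) to +60 mm. Two steel rails along x (8 mm high on the plate, inner faces 46 mm apart) guide the block.
- wing_top (a point): Middle of the top edge of the screw's brass wing, an upright blade 34 mm long (along this point's x), 5 mm thick (y), 15 mm high, on a brass disc of 34 mm diameter above the bridge. z up, on the screw axis. 127 mm above the bench at screw value 0, sinking 4 mm per radian. The wing's yaw is the stand's yaw + 0.75 rad - the screw value.
- stop_screw (a joint): Angle of the screw in rad, 0 to 2.2, growing as it is turned clockwise seen from above, which lowers it 4 mm per radian (steep thread). It stays where it is left; turning takes about 0.1 N m, little more when the foot presses. The foot meets the block at 1.10 rad, its spring is at its end 1.1 rad later; starts at 0.1 to 0.7 rad.
- foot_tip (a point): Centre of the underside of the screw's white sprung foot (18 mm diameter), on the screw axis under the bridge. Free, it is 46.4 mm above the bench at screw value 0 and sinks with the screw. A spring lets it yield up to 4.5 mm upward: about 1.5 N at first touch, 2.5 N more per mm.
- stop_foot: The same white sprung foot as a body; origin at the centre of its underside.
- setting_block: Loose steel block, 120 (x) x 40 (y) x 30 mm, 0.35 kg, on the base plate between the rails (3 mm play each side), under the foot; its top is 42 mm above the bench. Origin on its underside, 85 mm from its front and 35 mm from its rear end; x points to the rear, z up. At the start the origin is within 6 mm of the screw axis; the plate leaves room to draw it out 90 mm. Drag 5 to 14 N.
- tab_center (a point): Centre of the block's red upright grip tab, 22 x 22 x 36 mm, near the front end of the setting block, 73 mm in front of the block's origin and 48 mm above its underside; the tab's top is 18 mm higher, the block's top surface 18 mm lower. Same axes as the block.
- wing_key: Loose wing key, 114 mm tall, 0.16 kg, standing upright on its slotted end. Origin at the centre of its underside, z up.
- key_center (a point): Point on the key's axis half-way up, 57 mm above its underside, axes of the key. The orange handle is a flat block 56 (x) x 20 (y, grip across this) x 52 mm tall, its centre 31 mm above this point. The steel slotted end below is 44 (x) x 40 (y) mm; its slot runs along x, 12 mm wide, 18 mm deep, open below and at both ends.
- key_mouth (a point): Centre of the key's underside, in the middle of the slot's open mouth.
- pp_beaker: Bystander: grey-white plastic beaker, 76 x 76 x 99 mm, origin under its centre.
- sample_jar_1: Bystander: white jar with red lid, 56 x 56 x 60 mm, origin under its centre.
- timer: Bystander: white countdown timer, 34 x 62 x 40 mm, origin under its centre.
Mind the look-alikes: they are no part of the job. What is shaped like the setting_block but green or turquoise is not meant.

How it is judged:
By the outcome, as a careful person would: the job done as asked, in the order asked, and still so for the second after the job is handed in, with the robot touching nothing.
It also fails if it takes over 54 s, if anything falls off the work surface, if the arm or the gripper's body presses on something with over 40 N, if the wrist force passes 120 N, or if a joint passes its speed limit or range.

### The arm

A 6-joint arm with a two-finger parallel gripper is mounted at the origin on a cart in front of the work surface, level with it; the furniture and walls round the work are solid. World frame = base frame: x ahead of the robot, y to its left, z up, the work surface at z = 0. Lengths are in m, angles in rad, forces in N, time in s.
With the tool pointing down it reaches from about 0.425 to 0.95 m from the base axis. Payload 3.5 kg.
Tool frame: the origin (TCP) lies on the centre line of the jaws, within the pads' length; the fingertips stand 14 mm ahead of it and the grasp point (between the pads) lies 5 mm behind it (ctrl.finger_overhang is the distance from the TCP to the fingertips, in m); z points along the fingers, y is the line along which they close (so a half turn about z gives the same grasp; the last joint's range is limited). The gripper opens to 85 mm and grips with 20 to 120 N. Pads are 22 mm wide; open, the fingers measure 114 mm over their backs; the gripper's body (76 mm by 85 mm) begins 54 mm behind the grasp point. The pads swing forward as they close: fully open they stand 13 mm farther back than shut.
Start: joints at [0.977, 0.286, 1.577, -0, 1.279, -0.15], TCP at [0.29, 0.61, 0.245] pointing down, gripper open.
Joint ranges: [-2.77, 2.77], [-0.9, 2.22], [0.21, 2.48], [-1.53, 4.67], [0.24, 2.81], [-2.84, 2.84]. Speed limits (rad/s): [2.79, 2.79, 3.14, 3.14, 3.14, 3.14].

### API

Orientations are given as a unit quaternion [x, y, z, w].
In Python, from plant import ctrl gives the robot as it stands.
- The arm moves only by the tool send_rows, never from a script. Its argument "moves" is text: rows parted by semicolons, each of 7 numbers parted by spaces: the turn, a rotation vector about the tool's x, y, z in units of 360 degrees (1.0 is 360 degrees), then the shift along the tool's x, y, z in units of 20 cm (1.0 is 20 cm), then the gripper's target within -1 to 1 (fully open at 1, half-way at 0, shut at -1). A call has 1 to 12 rows; each row is the pose to reach, as a shift and turn from the pose commanded when the call began, along the tool's axes at that moment, turning the shorter way round; what a row does not reach only later rows make up. A row lasts 1/8 s, in which the tool goes at most 62.5 mm and 10.7 degrees, less where a joint would pass 70% of its speed; a pose out of reach is approached as far as the arm can. A call with a number of a shift or a turn outside -1 to 1 is refused whole. A call with a gripper value outside its range is refused whole. The fingers move at their own pace and stop on an object; "newtons" is the grip in N (left out, the last holds). Time passes only in rows, so rows that repeat a pose let the fingers close. It gives the time, the measured TCP pose, the force, the opening and the grip force at its end, in the units of the state.
- ctrl.get_state(): the state, without advancing time (a new reading comes with each control period).
- ctrl.read_camera(name): name is "scene" or "top"; returns a dict with "image" (400x640x3 uint8, red, green, blue), "fovy" (degrees; the focal length in pixels is half the picture's height over the tangent of half this angle, whatever the lens; pixels are square), "cx", "cy" (the principal point, pixels), "distortion" ([k1, k2, p1, p2, k3] as OpenCV has them; the pictures are not rectified), "extrinsics" (4x4, takes a point from camera to world coordinates). Camera axes: x right, y up, looking along -z (the intrinsics and any distortion apply to the point x, -y, -z); pixel columns grow to the right and rows downward; lengths in m; the calibration is good to about 2 mm. A picture is of the moment at which its call begins. There is no depth.
- ctrl.sign_off(): hands the job in; it is judged then, once.
The state is a dict: "time": time; "qpos": joint angles; "dq": joint speeds; "joint_efforts": joint torques, N m; "eef_pos": TCP position; "tcp_rot": TCP orientation; "contact_force": force on the tool from outside, world axes, zero at the start; "wrist_torque": the same for the moment, N m; "opening": opening from 0.0 (shut) to 1.0 (fully open); "finger_force": force on a finger pad.
Only numpy, scipy, OpenCV 4.12 (cv2) and the standard library are available. Lean on these libraries where they do the work, as an engineer would, in place of code of your own. Each camera call takes 0.05 s, during which the arm holds its last target. There are 200 camera calls.

## Working session

There is one attempt and no reset: what is moved stays moved. The work goes in short steps, Python scripts to look and compute and a tool call to move; the robot and the scene stay as the last step left them, time stands still between calls to the robot, and variables do not carry over. Pictures are saved under pics/ and viewed, at most 10 in all, crops included, and the job is handed in when it is done.

Besides the shell and the picture viewer there is one more tool, called after "Request:" in YAML: its name, and indented under it one key for each argument. send_rows: Moves the arm, as the interface text tells. Its arguments: {"type":"object","properties":{"moves":{"type":"string"},"newtons":{"type":"number"}},"required":["moves"]}

```bash
mkdir -p pics
cat > h.py <<'E'
import numpy as np, cv2
from plant import ctrl
from scipy.spatial.transform import Rotation as R
def cam(n,save=None):
    c=ctrl.read_camera(n)
    if save: cv2.imwrite('pics/'+save,c['image'][:,:,::-1])
    f=c['image'].shape[0]/2/np.tan(np.radians(c['fovy'])/2)
    c['K']=np.array([[f,0,c['cx']],[0,f,c['cy']],[0,0,1.]]);c['D']=np.array(c['distortion'],float);c['E']=np.array(c['extrinsics']);return c
def ray(c,p):
    u=cv2.undistortPoints(np.array(p,float).reshape(-1,1,2),c['K'],c['D']).reshape(-1,2)
    d=np.c_[u[:,0],-u[:,1],-np.ones(len(u))]@c['E'][:3,:3].T
    return c['E'][:3,3],d
def onz(c,p,z):
    o,d=ray(c,p); return o+d*((z-o[2])/d[:,2])[:,None]
def proj(c,P):
    P=np.array(P,float).reshape(-1,3); q=(P-c['E'][:3,3])@c['E'][:3,:3]; q=q*[1,-1,-1]
    return cv2.projectPoints(q,np.zeros(3),np.zeros(3),c['K'],c['D'])[0].reshape(-1,2)
def mask(c,lo,hi):
    return cv2.inRange(cv2.cvtColor(c['image'],cv2.COLOR_RGB2HSV),np.array(lo),np.array(hi))
E
python3 - <<'E'
from h import *
for n in('scene','top'):
    c=cam(n,n+'0.png'); print(n,c['fovy'],c['D'],c['E'].round(3).tolist())
s=ctrl.get_state();print(s)
E
```

```text
scene 46.94243092732025 [-0.06115496  0.          0.          0.          0.        ] [[0.878, 0.162, -0.451, -0.137], [-0.479, 0.34, -0.81, -1.067], [0.022, 0.926, 0.376, 0.671], [0.0, 0.0, 0.0, 1.0]]
top 53.51750971432897 [-0.10033662  0.          0.          0.          0.        ] [[-0.003, 0.98, -0.197, 0.319], [-1.0, -0.0, 0.011, 0.119], [0.01, 0.197, 0.98, 1.112], [0.0, 0.0, 0.0, 1.0]]
{'time': 0.1, 'qpos': array([ 9.77006001e-01,  2.87105431e-01,  1.57804757e+00,  2.22329006e-05,
        1.27861334e+00, -1.50005985e-01]), 'dq': array([-0.00138306, -0.00229276, -0.00459847,  0.00020525,  0.00040125,
        0.00060422]), 'joint_efforts': array([ 1.73926619e-04, -4.07296801e+01, -2.93697220e+01, -1.19490605e-04,
        3.42253123e-03,  4.97956279e-06]), 'eef_pos': array([0.28946627, 0.60914775, 0.24405738]), 'tcp_rot': array([ 2.20078801e-01,  9.75481491e-01, -1.00867706e-03, -4.04855638e-04]), 'contact_force': array([-0.27139199,  0.67169494,  0.47691805]), 'wrist_torque': array([-0.04881549,  0.04095864, -0.01262181]), 'finger_force': 0.0, 'opening': 1.000008530865917}
```

View pics/scene0.png

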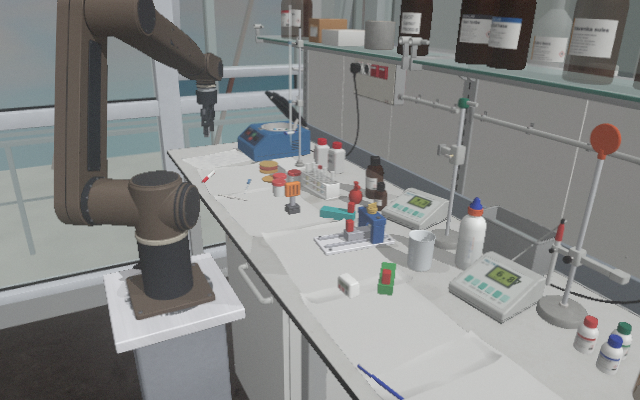

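View pics/top0.png

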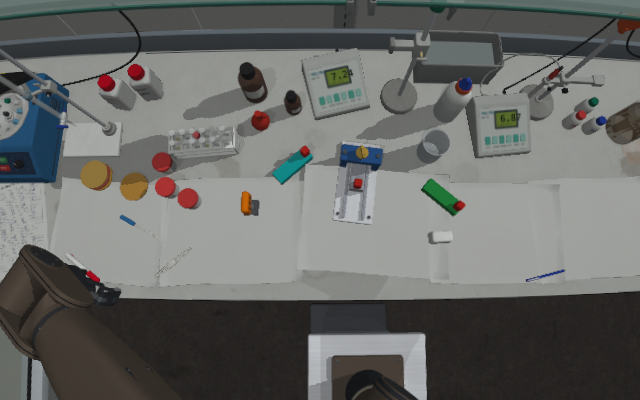

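The scene view shows the stand at about (355,230) and the orange key at (292,190). In the top view the key is at (248,203), the portal at (361,154) with the wing at (362,153), and the red tab at (358,183). Next I'll take close crops and measure.

Run:
```python
from h import *
def big(m,box):
    x0,y0,x1,y1=box; mm=np.zeros_like(m); mm[y0:y1,x0:x1]=m[y0:y1,x0:x1]
    cs=cv2.findContours(mm,cv2.RETR_EXTERNAL,cv2.CHAIN_APPROX_NONE)[0]; return max(cs,key=cv2.contourArea)
t=cam('top');s=cam('scene')
# portal blue
b=big(mask(t,[100,120,60],[130,255,255]),(330,135,395,175)); r=cv2.minAreaRect(b); print('blue px',r); 
bp=cv2.boxPoints(r); print('blue z.094',onz(t,bp,.094).round(4).tolist())
for nm,c,boxr,boxo in(('top',t,(345,172,370,195),(235,188,262,220)),('scene',s,(340,200,362,242),(280,178,302,216))):
    r1=big(mask(c,[0,150,90],[8,255,255]),boxr); o=big(mask(c,[8,150,90],[20,255,255]),boxo)
    print(nm,'red',cv2.boundingRect(r1),cv2.minAreaRect(r1)); print(nm,'orange',cv2.boundingRect(o),cv2.minAreaRect(o))
    if nm=='top':
        print('red z.078',onz(c,cv2.boxPoints(cv2.minAreaRect(r1)),.078).round(4).tolist())
        print('or z.114',onz(c,cv2.boxPoints(cv2.minAreaRect(o)),.114).round(4).tolist())
a=cv2.resize(t['image'][130:235,230:400],None,fx=4.7,fy=4.7,interpolation=cv2.INTER_CUBIC)
b=cv2.resize(s['image'][170:260,270:400],None,fx=6,fy=6,interpolation=cv2.INTER_CUBIC)
cv2.imwrite('pics/a.png',a[:,:,::-1]);cv2.imwrite('pics/b.png',b[:,:,::-1])
```

```text
blue px ((361.27874755859375, 154.20045471191406), (40.79233169555664, 16.15448570251465), 6.911226749420166)
blue z.094 [[0.6114, 0.0719, 0.094], [0.6562, 0.0662, 0.094], [0.6427, -0.0427, 0.094], [0.5981, -0.036, 0.094]]
top red (354, 179, 8, 8) ((357.5, 182.5), (7.0, 7.0), 90.0)
top orange (241, 192, 10, 22) ((245.5, 202.5), (21.0, 9.0), 90.0)
red z.078 [[0.5626, 0.0343, 0.078], [0.5626, 0.0155, 0.078], [0.5434, 0.0159, 0.078], [0.5434, 0.0346, 0.078]]
or z.114 [[0.5199, 0.3284, 0.114], [0.5199, 0.3051, 0.114], [0.4654, 0.3032, 0.114], [0.4654, 0.3263, 0.114]]Traceback (most recent call last):
  File "<stdin>", line 10, in <module>
  File "<stdin>", line 4, in big
ValueError: max() iterable argument is empty
```

Run:
```python
from h import *
t=cam('top');s=cam('scene')
a=cv2.resize(t['image'][130:235,230:400],None,fx=4.7,fy=4.7,interpolation=cv2.INTER_CUBIC)
b=cv2.resize(s['image'][170:260,270:400],None,fx=6,fy=6,interpolation=cv2.INTER_CUBIC)
cv2.imwrite('pics/a.png',a[:,:,::-1]);cv2.imwrite('pics/b.png',b[:,:,::-1])
```

```text
(no output)
```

View pics/a.png

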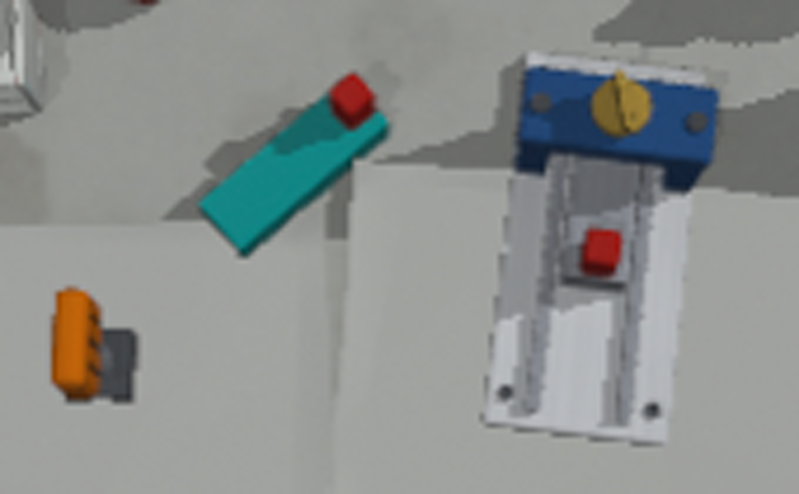

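View pics/b.png

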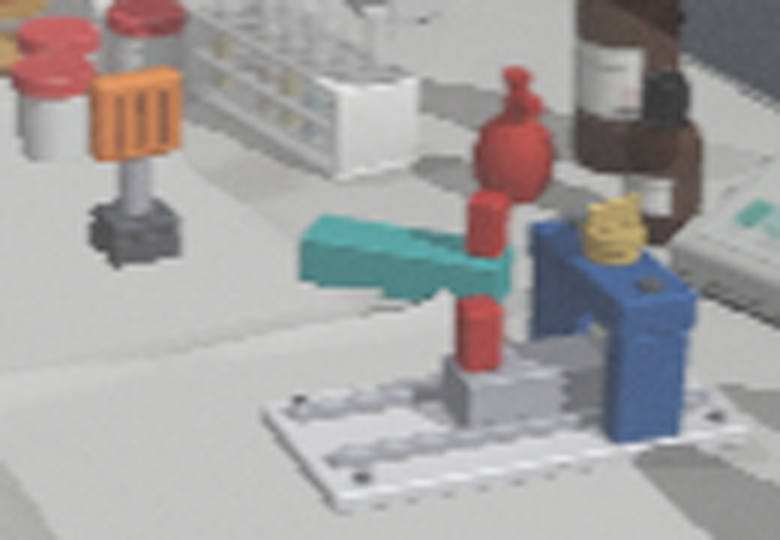

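Crop a shows the portal top corners at about (525,68)/(718,95), the wing blade from (620,72) to (632,132), the tab at (601,250) and the key handle at (75,340) with its steel end at (118,365). Crop b agrees. The wing lies roughly along the stand's x axis.

Run:
```python
from h import *
t=cam('top');s=cam('scene')
A=lambda p:(np.array(p,float)+.5)/4.7-.5+[230,130]
B=lambda p:(np.array(p,float)+.5)/6-.5+[270,170]
pl=onz(t,A([[487,423],[665,441],[528,55],[700,75]]),.012); print('plate FL FR RL RR',pl.round(4).tolist())
bl=onz(t,A([[525,68],[719,94],[712,162],[519,138]]),.094); print('blue',bl.round(4).tolist())
x=pl[0]+pl[1]-0; y=pl[0]-pl[1]; print('len',np.linalg.norm(y),'yaw front',np.arctan2(-y[0],y[1]))
y=bl[0]-bl[1]; print('blue w',np.linalg.norm(y),'yaw',np.arctan2(-y[0],y[1]))
e=pl[2]-pl[0];print('edge',np.linalg.norm(e),np.arctan2(e[1],e[0]))
w=onz(t,A([[619,70],[633,132]]),.125);d=w[0]-w[1];print('wing',w.round(4).tolist(),np.arctan2(d[1],d[0]),np.linalg.norm(d))
def tri(pt,ps):
    o1,d1=ray(t,[pt]);o2,d2=ray(s,[ps]);M=np.c_[d1[0],-d2[0]];k=np.linalg.lstsq(M,o2-o1,rcond=None)[0];a=o1+k[0]*d1[0];b=o2+k[1]*d2[0];return ((a+b)/2).round(4),np.linalg.norm(a-b)
# tab top centre
print('tab',onz(t,A([[603,242]]),.078).round(4))
# key handle: saturated orange, bright top face
hsv=cv2.cvtColor(t['image'],cv2.COLOR_RGB2HSV)[189:218,238:262]
print('V');print('\n'.join(' '.join(f'{v:3d}' for v in r) for r in hsv[:,:,2][::1,:20]))
```

```text
plate FL FR RL RR [[0.4618, 0.0888, 0.012], [0.4508, -0.0169, 0.012], [0.6908, 0.0621, 0.012], [0.6782, -0.0444, 0.012]]
blue [[0.6553, 0.0681, 0.094], [0.64, -0.0428, 0.094], [0.5997, -0.0375, 0.094], [0.6136, 0.072, 0.094]]
len 0.10632699366877953 yaw front -0.10360190189194053
blue w 0.1119568337169499 yaw -0.13655077774002566
edge 0.23063258211639806 -0.11618774488418356
wing [[0.644, 0.0174, 0.125], [0.6082, 0.0105, 0.125]] 0.19225675266863135 0.03645239681839525
tab [[0.5568 0.0239 0.078 ]]
V
162 162 162 162 162 162 162 162 162 162 162 162 162 162 162 162 162 162 162 162
162 162 162 163 162 160 157 158 158 162 162 162 162 162 162 162 161 162 162 162
161 162 161 160 157 157 146 147 154 164 162 162 162 162 162 162 162 161 161 162
162 162 162 154 144 170 177 180 182 182 171 157 162 162 162 161 162 162 162 162
161 162 162 156 155 180 185 190 193 189 170 141 158 162 162 162 162 162 161 163
161 162 162 157 156 180 185 190 193 189 168 132 143 159 161 162 162 162 162 162
161 161 161 157 157 180 184 190 193 188 167 132 134 147 162 162 162 162 162 162
162 162 160 153 159 181 185 190 192 
[... 1023 characters left out ...]
 181 186 190 190 176 141 118  73  64  75  74  70  69  71  65
162 162 154 140 164 170 176 181 183 170 136 133 121  85  72  74  71  73  74  66
162 162 155 137 134 141 143 148 151 143 122 131 120  89  75  75  75  74  74  64
162 162 162 151 114 106 107 108 106 100 111 120 115  85  74  75  75  74  73  62
162 161 162 162 150 105  81  84  84  87  98 104  98  72  73  73  73  72  71  62
162 162 162 162 162 143  70  75  75  75  74  87 105  99 100  87  59  58  60  55
162 162 162 161 162 150 101  94  97  95  94 123 161 162 162 140  91  91  92  92
161 162 162 162 162 162 162 162 162 162 162 162 162 162 162 162 162 162 162 162
162 162 161 162 162 162 162 162 162 162 161 162 162 162 162 161 162 162 162 162
```

```bash
cat >> h.py <<'E'
def row(pos,yaw,st=None):
    "7-number row part (turn, shift) from the measured pose to TCP pos, tool down, tool x at yaw"
    st=st or ctrl.get_state(); R0=R.from_quat(st['tcp_rot'])
    x=np.array([np.cos(yaw),np.sin(yaw),0]);z=np.array([0,0,-1.]);Rt=R.from_matrix(np.c_[x,np.cross(z,x),z])
    return np.r_[(R0.inv()*Rt).as_rotvec()/2/np.pi, R0.inv().apply(np.array(pos)-st['eef_pos'])/.2].round(4)
E
python3 - <<'E'
from h import *
t=cam('top');s=cam('scene')
k=onz(t,[[244.6,201.5],[248.1,194],[247.5,206],[240.6,201.5],[248.4,201.5],[244.9,190.7],[244.2,212.3]],.114)
print(k.round(4)); d=k[1]-k[2]; yaw=np.arctan2(d[1],d[0]); print('yaw',yaw)
m=mask(s,[8,130,80],[22,255,255]); m[:178]=0;m[218:]=0;m[:,:280]=0;m[:,304:]=0
print('scene orange bbox',cv2.boundingRect(m))
K=k[0].copy();K[2]=.088
c,sn=np.cos(yaw),np.sin(yaw);ex=np.array([c,sn,0]);ey=np.array([-sn,c,0])
P=[K+a*.028*ex+b*.01*ey+[0,0,h*.026] for a in(-1,1) for b in(-1,1) for h in(-1,1)]
q=proj(s,P);print('pred',q.min(0),q.max(0))
print(row([k[0][0],k[0][1],.16],np.pi+yaw)); print(row([k[0][0],k[0][1],.083],np.pi+yaw))
E
```

```text
[[0.4951 0.3182 0.114 ]
 [0.5147 0.3099 0.114 ]
 [0.4834 0.3103 0.114 ]
 [0.4951 0.3285 0.114 ]
 [0.4951 0.3084 0.114 ]
 [0.5233 0.3185 0.114 ]
 [0.4672 0.3182 0.114 ]]
yaw -0.013579056131980988
scene orange bbox (285, 181, 15, 16)
pred [283.22404301 180.12536031] [300.15486219 198.07979363]
[-0.     -0.     -0.0685 -1.5528 -0.8751  0.4265]
[-0.     -0.     -0.0685 -1.5528 -0.8751  0.8115]
```

Request:
send_rows:
  moves: "0 0 -0.0685 -1 -0.56 0.1 1;0 0 -0.0685 -1 -0.56 0.1 1;0 0 -0.0685 -1 -0.56 0.1 1;0 0 -0.0685 -1 -0.56 0.1 1"
  newtons: 50

```text
time: 1.0
eef_pos: [0.4235, 0.4205, 0.2253]
tcp_rot: [0.007, 1.0, -0.0, 0.0]
contact_force: [1.0, 0.4, 0.8]
opening: 1.0
finger_force: 0.0
```

Run:
```python
from h import *
s=ctrl.get_state();print(s['eef_pos'],s['qpos'])
for z in(.17,.083): print(row([.4951,.3182,z],np.pi-.014))
```

```text
[0.42347426 0.42053421 0.2252875 ] [ 6.12133619e-01  1.32976121e-01  1.79374662e+00 -2.69399419e-04
  1.21464914e+00 -9.44427866e-01]
[-0.000e+00  1.000e-04 -0.000e+00 -3.652e-01 -5.065e-01  2.766e-01]
[-0.000e+00  1.000e-04 -0.000e+00 -3.651e-01 -5.065e-01  7.116e-01]
```

Request:
send_rows:
  moves: "0 0 0 -0.365 -0.506 0.27 1;0 0 0 -0.365 -0.506 0.27 1;0 0 0 -0.365 -0.506 0.3 1;0 0 0 -0.365 -0.506 0.6 1;0 0 0 -0.365 -0.506 0.71 1;0 0 0 -0.365 -0.506 0.71 -0.2;0 0 0 -0.365 -0.506 0.71 -1;0 0 0 -0.365 -0.506 0.71 -1;0 0 0 -0.365 -0.506 0.71 -1;0 0 0 -0.365 -0.506 0.71 -1;0 0 0 -0.365 -0.506 0.71 -1;0 0 0 -0.365 -0.506 0.71 -1"
  newtons: 50

```text
time: 2.5
eef_pos: [0.495, 0.3211, 0.0851]
tcp_rot: [0.007, 1.0, 0.001, 0.001]
contact_force: [-0.4, 0.2, 6.1]
opening: 0.227
finger_force: 52.8
```

Run:
```python
from h import *
s=ctrl.get_state();print(s['eef_pos'],s['opening'],s['finger_force'],s['contact_force'])
```

```text
[0.49499518 0.32107517 0.08513179] 0.22664160453179097 52.76088237762451 [-0.38096988  0.18640283  6.09331701]
```

Run:
```python
from h import *
print(row([.495,.3182,.240],np.pi-.014));print(row([.627,.0147,.235],np.pi+.19))
```

```text
[ 3.000e-04  4.000e-04  1.000e-04 -2.100e-03 -1.310e-02 -7.744e-01]
[ 2.0000e-04  4.0000e-04 -3.2400e-02 -6.8260e-01 -1.5215e+00 -7.5020e-01]
```

Request:
send_rows:
  moves: "0 0 0 0 0 -0.4 -1;0 0 0 0 0 -0.77 -1;0 0 0 0 0 -0.77 -1;0 0 -0.0324 -0.45 -1 -0.77 -1;0 0 -0.0324 -0.45 -1 -0.77 -1;0 0 -0.0324 -0.45 -1 -0.77 -1;0 0 -0.0324 -0.45 -1 -0.77 -1;0 0 -0.0324 -0.45 -1 -0.77 -1"

```text
time: 3.5
eef_pos: [0.5816, 0.1166, 0.2362]
tcp_rot: [-0.093, 0.996, -0.0, -0.001]
contact_force: [-0.5, 0.1, -1.3]
opening: 0.228
finger_force: 51.7
```

Run:
```python
from h import *
print(ctrl.get_state()['eef_pos']);print(row([.627,.0147,.225],np.pi+.19))
```

```text
[0.58156785 0.11659537 0.2362367 ]
[-0.000e+00 -3.000e-04 -6.000e-04 -1.292e-01 -5.427e-01  5.610e-02]
```

Request:
send_rows:
  moves: "0 0 0 -0.13 -0.543 0.05 -1;0 0 0 -0.13 -0.543 0.05 -1;0 0 0 -0.13 -0.543 0.05 -1;0 0 0 -0.13 -0.543 0.05 -1"

```text
time: 4.0
eef_pos: [0.6266, 0.0186, 0.2265]
tcp_rot: [-0.095, 0.995, 0.001, -0.001]
contact_force: [-0.3, 0.1, -2.4]
opening: 0.229
finger_force: 51.7
```

Run:
```python
from h import *
s=ctrl.get_state();print(s['eef_pos'])
t=cam('top');c=cam('scene')
a=cv2.resize(t['image'][125:195,325:395],None,fx=5.7,fy=5.7,interpolation=cv2.INTER_CUBIC)
b=cv2.resize(c['image'][175:245,340:410],None,fx=5.7,fy=5.7,interpolation=cv2.INTER_CUBIC)
cv2.imwrite('pics/c.png',np.hstack([a,b])[:,:,::-1])
```

```text
[0.62662609 0.0186111  0.22652029]
```

View pics/c.png

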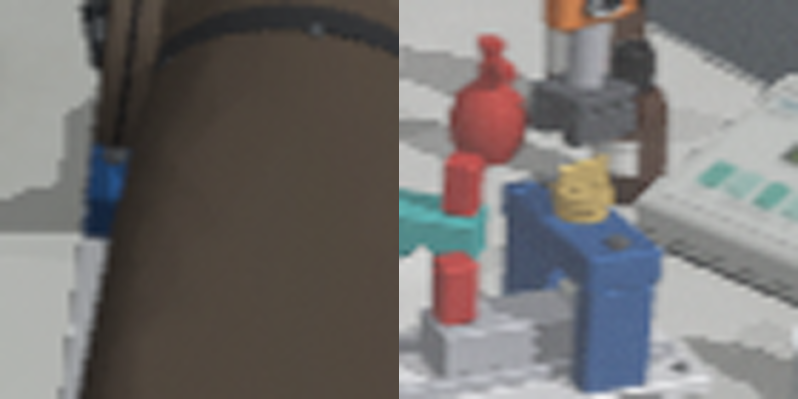

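The scene crop shows the key's slotted end centred at (585,105), right above the brass wing at (583,180). The top view is blocked by the arm. I'll settle, correct and go down gently.

Request:
send_rows:
  moves: "0 0 0 0 0 0 -1;0 0 0 0 0 0 -1"

```text
time: 4.35
eef_pos: [0.6272, 0.0184, 0.2275]
tcp_rot: [-0.096, 0.995, -0.0, 0.0]
contact_force: [0.4, -0.0, -1.8]
opening: 0.228
finger_force: 51.7
```

Run:
```python
from h import *
s=ctrl.get_state();print(s['eef_pos'],s['contact_force'],s['wrist_torque']);print(row([.627,.0147,.205],np.pi+.19))
c=cam('scene')
# compare key bottom & wing using the same camera
def P(o,yaw,L,W,z): 
    e=np.array([np.cos(yaw),np.sin(yaw)]);n=np.array([-e[1],e[0]]);return [[*(o+a*L/2*e+b*W/2*n),z] for a in(-1,1) for b in(-1,1)]
f=lambda q:((q-[340,175]+.5)*5.7-.5+[399,0]).round(0).tolist()
print('key pred',f(proj(c,P(s['eef_pos'][:2],.19,.044,.04,s['eef_pos'][2]-.0851))))
print('wing pred',f(proj(c,P(np.array([.627,.0147]),.19,.034,.005,.1253))))
m=mask(c,[15,60,60],[35,255,255]);m[:195]=0;m[220:]=0;m[:,:360]=0;m[:,:360]=0;m[:,385:]=0
print('brass bbox',cv2.boundingRect(m),'disc pred',proj(c,[[.627+.017*.878,.0147-.017*.479,.108],[.627-.017*.878,.0147+.017*.479,.108]]))
```

```text
[0.6271503  0.01837694 0.22754981] [ 0.44368614 -0.04553387 -1.78046403] [-0.00348379 -0.0167751   0.00952181]
[-0.      0.      0.0002  0.0043 -0.0179  0.1127]
key pred [[576.0, 151.0], [524.0, 128.0], [634.0, 132.0], [582.0, 110.0]]
wing pred [[562.0, 170.0], [555.0, 168.0], [606.0, 156.0], [600.0, 153.0]]
brass bbox (367, 202, 11, 12) disc pred [[376.6253979  208.20492878]
 [365.71908115 207.98528557]]
```

Request:
send_rows:
  moves: "0 0 0 0.004 -0.018 0 -1;0 0 0 0.004 -0.018 0.03 -1;0 0 0 0.004 -0.018 0.06 -1;0 0 0 0.004 -0.018 0.09 -1;0 0 0 0.004 -0.018 0.115 -1;0 0 0 0.004 -0.018 0.115 -1;0 0 0 0.004 -0.018 0.115 -1"

```text
time: 5.28
eef_pos: [0.6274, 0.0138, 0.2045]
tcp_rot: [-0.095, 0.995, -0.0, 0.0]
contact_force: [-0.1, -0.1, -2.0]
opening: 0.227
finger_force: 51.8
```

Run:
```python
from h import *
s=ctrl.get_state();print(s['eef_pos'],s['contact_force'],s['wrist_torque']);print(row([.627,.0147,.1985],np.pi+.19))
```

```text
[0.62735779 0.0138325  0.20448927] [-0.0917283  -0.09614983 -2.0365593 ] [ 0.01901814 -0.07889818  0.01202388]
[-0.      0.      0.      0.0009  0.0046  0.0299]
```

Request:
send_rows:
  moves: "0 0 0 0 0.003 0.01 -1;0 0 0 0 0.003 0.02 -1;0 0 0 0 0.003 0.03 -1;0 0 0 0 0.003 0.03 -1"

```text
time: 5.78
eef_pos: [0.627, 0.0144, 0.198]
tcp_rot: [-0.095, 0.995, 0.0, -0.0]
contact_force: [-0.0, -0.1, -0.9]
opening: 0.228
finger_force: 51.8
```

Run:
```python
from h import *
s=ctrl.get_state();print(s['eef_pos'],s['contact_force'],s['wrist_torque'])
c=cam('scene')
cv2.imwrite('pics/d.png',cv2.resize(c['image'][175:245,340:410],None,fx=6,fy=6,interpolation=cv2.INTER_CUBIC)[:,:,::-1])
```

```text
[0.62695844 0.01443176 0.19802327] [-0.01965965 -0.13785274 -0.85679095] [0.04006215 0.02916933 0.01494879]
```

View pics/d.png

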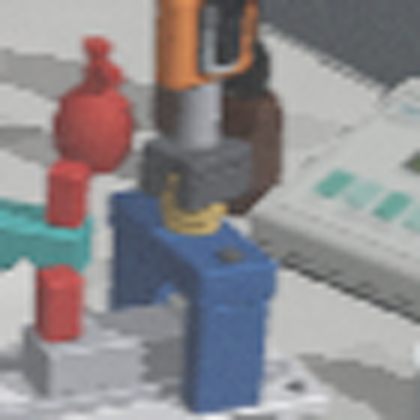

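The key sits over the wing, its slotted end at (195,170) just above the brass disc at (193,215). I'll turn clockwise now, following it down.

Request:
send_rows:
  moves: "0 0 0.02 0 0 0 -1;0 0 0.035 0 0 0 -1;0 0 0.05 0 0 0.002 -1;0 0 0.065 0 0 0.004 -1;0 0 0.08 0 0 0.006 -1;0 0 0.095 0 0 0.008 -1;0 0 0.095 0 0 0.008 -1"

```text
time: 6.7
eef_pos: [0.6272, 0.0153, 0.197]
tcp_rot: [0.201, 0.979, 0.001, -0.0]
contact_force: [0.5, 2.6, -0.2]
opening: 0.229
finger_force: 51.9
```

Run:
```python
from h import *
s=ctrl.get_state();print(s['eef_pos'],s['contact_force'],s['wrist_torque'],R.from_quat(s['tcp_rot']).as_matrix()[:2,0])
```

```text
[0.62721627 0.01533235 0.19701011] [ 0.46794759  2.56320082 -0.20633615] [ 0.68636842 -0.02121196  0.01493515] [-0.91882529  0.39466428]
```

Request:
send_rows:
  moves: "0 0 0.015 0 0 0.002 -1;0 0 0.03 0 0 0.004 -1;0 0 0.045 0 0 0.006 -1;0 0 0.06 0 0 0.008 -1;0 0 0.075 0 0 0.01 -1;0 0 0.075 0 0 0.01 -1"

```text
time: 7.45
eef_pos: [0.6277, 0.0154, 0.1952]
tcp_rot: [0.424, 0.906, 0.001, 0.001]
contact_force: [1.4, 4.3, -0.3]
opening: 0.225
finger_force: 51.9
```

Run:
```python
from h import *
s=ctrl.get_state();m=R.from_quat(s['tcp_rot']).as_matrix();print(s['eef_pos'],s['contact_force'],s['wrist_torque'],np.arctan2(-m[1,0],-m[0,0]))
c=cam('scene')
cv2.imwrite('pics/e.png',cv2.resize(c['image'][175:245,340:410],None,fx=6,fy=6,interpolation=cv2.INTER_CUBIC)[:,:,::-1])
t=cam('top');cv2.imwrite('pics/etop.png',t['image'][:,:,::-1])
```

```text
[0.62771205 0.01538986 0.19515029] [ 1.43589365  4.27458724 -0.34099751] [ 1.1077775  -0.3468184   0.04283389] -0.8757361522686619
```

View pics/e.png

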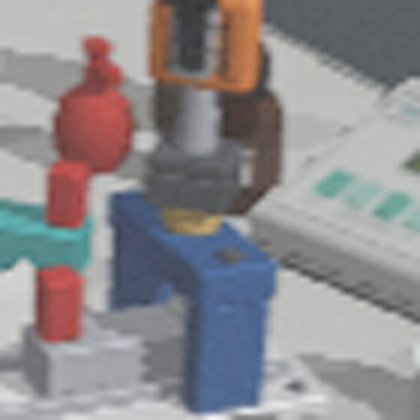

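The view shows the key still seated on the wing and turned. I'll turn a little more, ease the torque off, and lift.

Request:
send_rows:
  moves: "0 0 0.01 0 0 0.001 -1;0 0 0.02 0 0 0.003 -1;0 0 0.02 0 0 0.003 -1;0 0 0.01 0 0 0.003 -1;0 0 -0.002 0 0 0.003 -1;0 0 -0.006 0 0 0.003 -1;0 0 -0.006 0 0 0.003 -1"

```text
time: 8.43
eef_pos: [0.6269, 0.0137, 0.1939]
tcp_rot: [0.408, 0.913, -0.001, -0.0]
contact_force: [0.5, 0.3, -1.9]
opening: 0.229
finger_force: 51.6
```

Run:
```python
from h import *
s=ctrl.get_state();m=R.from_quat(s['tcp_rot']).as_matrix();print(s['eef_pos'],s['contact_force'],s['wrist_torque'],np.arctan2(-m[1,0],-m[0,0]),s['qpos'])
```

```text
[0.62692478 0.01368108 0.19393523] [ 0.50918094  0.3248685  -1.85017648] [ 0.03893595 -0.00958447 -0.02619204] -0.8403463931313768 [-1.39224255e-01  2.27996033e-01  1.74411971e+00 -1.61480666e-03
  1.17005193e+00 -8.69043427e-01]
```

Request:
send_rows:
  moves: "0 0 0 0 0 -0.05 -1;0 0 0 0 0 -0.12 -1;0 0 0 0 0 -0.25 -1;0 0 0 0 0 -0.25 -1"

```text
time: 8.93
eef_pos: [0.6288, 0.0141, 0.2484]
tcp_rot: [0.408, 0.913, 0.001, 0.003]
contact_force: [-0.5, -1.2, -0.3]
opening: 0.228
finger_force: 51.7
```

Run:
```python
from h import *
print(ctrl.get_state()['eef_pos'],ctrl.get_state()['contact_force']);print(row([.495,.27,.24],np.pi-.014));print(row([.495,.318,.24],np.pi-.014))
```

```text
[0.62881028 0.01405266 0.24837568] [-0.51329475 -1.17612844 -0.30582188]
[ 3.0000e-04  1.1000e-03 -1.3150e-01  1.3998e+00  3.5550e-01  3.5300e-02]
[ 3.0000e-04  1.1000e-03 -1.3150e-01  1.5786e+00  5.1560e-01  3.5000e-02]
```

Request:
send_rows:
  moves: "0 0 -0.1315 1 0.26 0.03 -1;0 0 -0.1315 1 0.26 0.03 -1;0 0 -0.1315 1 0.26 0.03 -1;0 0 -0.1315 1 0.26 0.03 -1;0 0 -0.1315 1 0.26 0.03 -1;0 0 -0.1315 1 0.26 0.03 -1"

```text
time: 9.68
eef_pos: [0.5318, 0.1983, 0.2376]
tcp_rot: [0.007, 1.0, -0.0, -0.0]
contact_force: [-0.1, -0.0, -2.7]
opening: 0.225
finger_force: 51.7
```

Run:
```python
from h import *
print(ctrl.get_state()['eef_pos']);print(row([.495,.318,.14],np.pi-.014));
t=cam('top');c=cam('scene')
a=cv2.resize(t['image'][140:170,345:380],None,fx=12,fy=12,interpolation=cv2.INTER_CUBIC)
b=cv2.resize(c['image'][195:225,355:390],None,fx=12,fy=12,interpolation=cv2.INTER_CUBIC)
cv2.imwrite('pics/f.png',np.hstack([a,b])[:,:,::-1])
A=lambda q:((q-[345,140]+.5)*12-.5).round(0).tolist()
B=lambda q:((q-[355,195]+.5)*12-.5+[420,0]).round(0).tolist()
for sc in(1.1,1.3,1.5,1.7):
    y=.63-sc;e=.017*np.array([np.cos(y),np.sin(y),0]);o=np.array([.6265,.0145,.127-.004*sc])
    print(sc,A(proj(t,[o+e,o-e])),B(proj(c,[o+e,o-e])))
```

```text
[0.53184621 0.1982625  0.23755763]
[-1.000e-04 -1.000e-04 -0.000e+00  1.923e-01  5.963e-01  4.876e-01]
1.1 [[249.0, 73.0], [181.0, 207.0]] [[687.0, 112.0], [556.0, 111.0]]
1.3 [[262.0, 82.0], [168.0, 200.0]] [[687.0, 120.0], [556.0, 109.0]]
1.5 [[273.0, 94.0], [156.0, 190.0]] [[685.0, 128.0], [558.0, 107.0]]
1.7 [[282.0, 107.0], [147.0, 179.0]] [[680.0, 135.0], [563.0, 105.0]]
```

View pics/f.png

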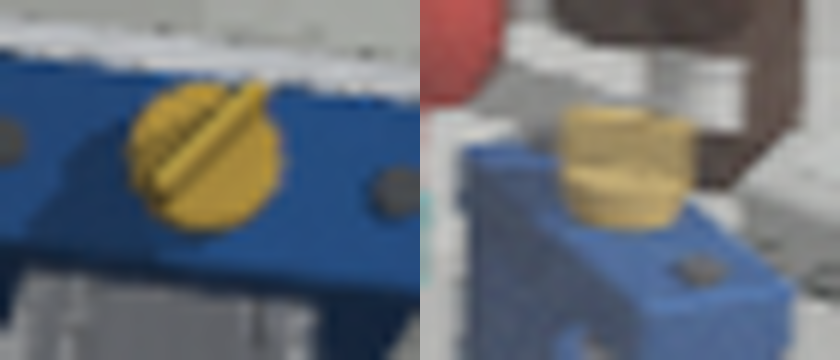

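The top crop shows the wing edge running from (160,185) to (265,85), which puts the screw at about 1.4 rad, or roughly 1.3 mm of spring travel: lightly nipped. Next I'll stand the key back at its old place.

Request:
send_rows:
  moves: "0 0 0 0.19 0.596 0 -1;0 0 0 0.19 0.596 0 -1;0 0 0 0.19 0.596 0.2 -1;0 0 0 0.19 0.596 0.45 -1;0 0 0 0.19 0.596 0.68 -1;0 0 0 0.19 0.596 0.72 -1;0 0 0 0.19 0.596 0.74 -1;0 0 0 0.19 0.596 0.74 -1"

```text
time: 10.78
eef_pos: [0.4977, 0.3182, 0.0923]
tcp_rot: [0.007, 1.0, 0.001, 0.002]
contact_force: [-0.0, 0.3, -2.0]
opening: 0.229
finger_force: 51.5
```

Run:
```python
from h import *
s=ctrl.get_state();print(s['eef_pos'],s['contact_force'],s['wrist_torque'])
```

```text
[0.49768427 0.3182186  0.09234303] [-0.02436725  0.27363005 -1.95938045] [0.00062951 0.02140012 0.01326137]
```

Still 7 mm up; lower in small steps.

Request:
send_rows:
  moves: "0 0 0 0 0 0.012 -1;0 0 0 0 0 0.024 -1;0 0 0 0 0 0.032 -1;0 0 0 0 0 0.036 -1;0 0 0 0 0 0.036 -1"

```text
time: 11.4
eef_pos: [0.4966, 0.318, 0.0852]
tcp_rot: [0.007, 1.0, -0.0, 0.0]
contact_force: [-2.8, -1.1, 7.3]
opening: 0.226
finger_force: 52.9
```

Request:
send_rows:
  moves: "0 0 0 0 0 -0.003 -0.3;0 0 0 0 0 -0.003 0;0 0 0 0 0 -0.003 0.5;0 0 0 0 0 -0.003 1;0 0 0 0 0 -0.003 1;0 0 0 0 0 -0.2 1;0 0 0 0 0 -0.5 1;0 0 0 0 0 -0.7 1;0 0 0 0 0 -0.7 1"

```text
time: 12.52
eef_pos: [0.4983, 0.3188, 0.2281]
tcp_rot: [0.007, 1.0, 0.002, 0.004]
contact_force: [-0.3, 0.1, 0.3]
opening: 1.0
finger_force: 0.0
```

Run:
```python
from h import *
s=ctrl.get_state();print(s['eef_pos'],s['contact_force'],s['opening'])
t=cam('top');c=cam('scene')
m=mask(c,[8,130,80],[22,255,255]); m[:170]=0;m[222:]=0;m[:,:275]=0;m[:,310:]=0
print('orange scene',cv2.boundingRect(m))
# tab centre in both views
r=mask(t,[0,150,90],[8,255,255]);r[:172]=0;r[195:]=0;r[:,:345]=0;r[:,370:]=0
tc=cv2.minAreaRect(cv2.findNonZero(r))[0];print(tc,onz(t,[tc],.078))
r=mask(c,[0,120,70],[10,255,255]);r[:214]=0;r[240:]=0;r[:,:340]=0;r[:,:340]=0;r[:,362:]=0
print('tab scene bbox',cv2.boundingRect(r))
for T in([.5555,.0245],[.5535,.0245]):
    P=[[T[0]+a,T[1]+b,z] for a in(-.011,.011) for b in(-.011,.011) for z in(.042,.078)]
    q=proj(c,P);print(q.min(0),q.max(0)); q=proj(t,P);print(' top',q.min(0),q.max(0))
P=[.5545,.0240]
print(row([*P,.15],np.pi-.12));print(row([*P,.06],np.pi-.12))
```

```text
[0.49830826 0.3187987  0.22812529] [-0.27338543  0.11732363  0.34857677] 0.9999518921543302
orange scene (286, 182, 14, 15)
(357.5, 182.5) [[0.55296207 0.02507136 0.078     ]]
tab scene bbox (346, 220, 7, 12)
[344.1770528  217.90293702] [354.42035553 232.49971042]
 top [352.53521902 177.57595518] [361.87799423 188.37474453]
[343.6255268  218.01950418] [353.86715258 232.62673516]
 top [352.54656202 178.30168536] [361.89315465 189.08409521]
[-0.     -0.      0.0169 -0.3138 -1.4643  0.3636]
[-0.     -0.      0.0169 -0.3138 -1.4643  0.8136]
```

Request:
send_rows:
  moves: "0 0 0 0 -0.3 0 1;0 0 0.0169 -0.3 -1 0.1 1;0 0 0.0169 -0.3 -1 0.1 1;0 0 0.0169 -0.3 -1 0.1 1;0 0 0.0169 -0.3 -1 0.1 1;0 0 0.0169 -0.3 -1 0.1 1"

```text
time: 13.38
eef_pos: [0.5523, 0.1174, 0.2013]
tcp_rot: [0.06, 0.998, 0.0, -0.002]
contact_force: [-0.1, 0.7, -1.1]
opening: 1.0
finger_force: 0.0
```

Run:
```python
from h import *
print(ctrl.get_state()['eef_pos'])
P=[.5545,.0240]
print(row([*P,.15],np.pi-.12));print(row([*P,.060],np.pi-.12))
```

```text
[0.55227057 0.1174307  0.20129886]
[-0.     -0.0005 -0.     -0.0679 -0.4624  0.2563]
[-0.000e+00 -5.000e-04 -0.000e+00 -6.930e-02 -4.624e-01  7.063e-01]
```

Request:
send_rows:
  moves: "0 0 0 -0.068 -0.462 0.15 1;0 0 0 -0.068 -0.462 0.15 1;0 0 0 -0.068 -0.462 0.15 1;0 0 0 -0.068 -0.462 0.4 1;0 0 0 -0.068 -0.462 0.6 1;0 0 0 -0.068 -0.462 0.69 1;0 0 0 -0.068 -0.462 0.69 1"

```text
time: 14.25
eef_pos: [0.555, 0.0249, 0.0641]
tcp_rot: [0.059, 0.998, 0.0, -0.001]
contact_force: [0.4, -0.9, -0.3]
opening: 1.0
finger_force: 0.0
```

Run:
```python
from h import *
s=ctrl.get_state();print(s['eef_pos'],s['contact_force'])
print(row([.5545,.024,.061],np.pi-.12))
c=cam('scene')
cv2.imwrite('pics/g.png',cv2.resize(c['image'][180:255,305:405],None,fx=6,fy=6,interpolation=cv2.INTER_CUBIC)[:,:,::-1])
```

```text
[0.55500081 0.02486793 0.06410469] [ 0.37828658 -0.85924471 -0.25402622]
[ 0.     -0.0004  0.0002  0.0019 -0.0046  0.0155]
```

View pics/g.png

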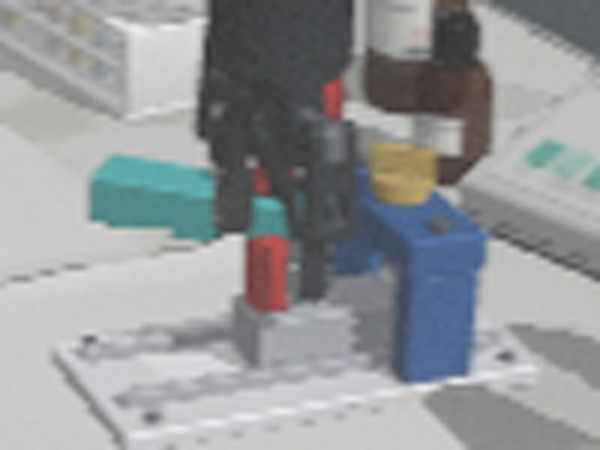

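The tab at (267,272) stands between the fingertips at (235,230) and (315,290). Closing now.

Request:
send_rows:
  moves: "0 0 0 0 -0.004 0.008 0;0 0 0 0 -0.004 0.008 -1;0 0 0 0 -0.004 0.008 -1;0 0 0 0 -0.004 0.008 -1;0 0 0 0 -0.004 0.008 -1"
  newtons: 50

```text
time: 14.92
eef_pos: [0.5559, 0.0228, 0.0641]
tcp_rot: [0.06, 0.998, 0.0, 0.0]
contact_force: [-1.9, 0.5, 4.7]
opening: 0.245
finger_force: 50.1
```

Request:
send_rows:
  moves: "0 0 0 0.03 0 0 -1;0 0 0 0.07 0 0 -1;0 0 0 0.11 0 0 -1;0 0 0 0.15 0 0 -1;0 0 0 0.19 0 0 -1;0 0 0 0.23 0 0 -1;0 0 0 0.27 0 0 -1;0 0 0 0.31 0 0 -1;0 0 0 0.34 0 0 -1;0 0 0 0.35 0 0 -1;0 0 0 0.35 0 0 -1;0 0 0 0.35 0 0 -1"

```text
time: 16.42
eef_pos: [0.4864, 0.0312, 0.0641]
tcp_rot: [0.06, 0.998, -0.0, 0.0]
contact_force: [2.9, -0.6, 5.5]
opening: 0.248
finger_force: 52.6
```

Moved 70 mm. Release and retreat upward.

Request:
send_rows:
  moves: "0 0 0 0 0 0 -0.3;0 0 0 0 0 0 0.2;0 0 0 0 0 0 1;0 0 0 0 0 0 1;0 0 0 0 0 -0.2 1;0 0 0 0 0 -0.5 1;0 0 0 0 0 -0.7 1;0 0 0 0 0.6 -0.7 1;0 0 0 0 1 -0.7 1;0 0 0 0 1 -0.7 1;0 0 0 0 1 -0.7 1;0 0 0 0 1 -0.7 1"

```text
time: 17.92
eef_pos: [0.5097, 0.2301, 0.2029]
tcp_rot: [0.059, 0.998, -0.0, -0.0]
contact_force: [0.3, -0.3, -0.3]
opening: 0.999
finger_force: 0.0
```

Run:
```python
from h import *
s=ctrl.get_state();print(s['eef_pos'],s['contact_force'],s['opening'])
t=cam('top');c=cam('scene')
a=cv2.resize(t['image'][130:235,230:400],(398,246),interpolation=cv2.INTER_CUBIC)
b=cv2.resize(c['image'][165:265,270:410],(398,284),interpolation=cv2.INTER_CUBIC)
o=np.zeros((284,796,3),np.uint8);o[:246,:398]=a;o[:,398:]=b
cv2.imwrite('pics/h.png',o[:,:,::-1])
```

```text
[0.50971755 0.23014151 0.20287104] [ 0.3279336  -0.34066836 -0.27085106] 0.9987669239491062
```

View pics/h.png

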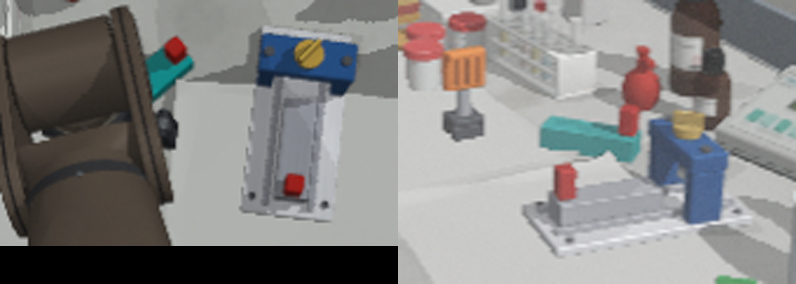

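The top crop shows the tab at (294,184), well forward, with the block lying between the rails clear of the portal. The scene crop shows the key upright at (463,90) and the block flat at (610,195), so I'll hand it in.

```bash
python3 -c "
from plant import ctrl
print(ctrl.sign_off())"
```

```text
the job is handed in; nothing more can be done
None
```

I handed the job in after about 18 s of robot time: the screw is lightly nipped at about 1.4 rad (read from the images), the key stands upright on the bench, and the block is drawn out 70 mm, clear of the foot and flat on the plate.

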